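# Locate the fuse block against the jig's dowels and end stop

### The job

Slide the yellow fuse block across the dark steel jig plate until it is properly located: its long side snug against both steel dowels and its end snug against the blue end stop. Keep it flat on the plate the whole time, do not lift it, and leave the torch, lugs, spacer and screwdriver where they are. Let go and move clear when it is home.

Things in the scene. Friction and masses are not known exactly. Their poses are not given: they have to be found in the camera images.
- jig: Fixed flat dark steel jig plate, 240 (its x) x 280 (its y) x 12 mm thick, on the plywood shelf; origin at the centre of its underside, z up, its +x roughly away from the robot. Carries two dowels and an end stop, nothing else. Block goes home by moving towards the jig's +x and +y; located, its centre is at jig x = 35, y = 30 mm with its axes along the jig's.
- dowel_a (a point): Centre of the first upright bright steel dowel (fixed to the jig at jig x = 88, y = -15 mm) where it meets the plate, 12 mm above the shelf. 16 mm diameter, 30 mm tall above the plate; the side the block rests against is at jig x = 80 mm.
- dowel_b (a point): The same for the second, equal dowel, at jig x = 88, y = 75 mm.
- stop_face (a point): Middle of the foot of the blue end stop's working face, at jig x = 35, y = 100 mm, plate height. The stop is a fixed block reaching from jig x = 0 to 70 and y = 100 to 125 mm, 30 mm high above the plate; the block's end rests against its face at y = 100 mm.
- fuse_block: Loose yellow polymer fuse block, 0.28 to 0.56 kg, flat on the plate: base 90 (its x) x 140 (its y) x 30 mm high, upright sides; narrower middle 50 x 100 mm rises to 46 mm. Origin at the centre of its underside, z up. Starts up to 0.3 rad askew, 35 to 85 mm short of home each way; its +x side goes to the dowels, its +y end to the stop. Sliding it takes up to about 5 N.
- block_side_a (a point): Point on the block's long +x side, 45 mm from its middle towards its -y end, 15 mm up; touches the dowel at jig y = -15 mm when located.
- block_side_b (a point): Point on the block's long +x side, 45 mm from its middle towards its +y end, 15 mm up; touches the dowel at jig y = 75 mm when located.
- block_end (a point): Middle of the block's +y end face, 15 mm up; touches the end stop when located.
- spacer: Bystander: loose orange plastic cell spacer, 110 x 80 x 22 mm, on the shelf beyond the jig's +y edge; origin at the centre of its underside.
- torch: Bystander: green anodised torch body lying on the shelf beyond the jig's +x edge, 150 mm long (its x), 36 mm thick; origin under its middle.
- lug_1: Bystander: loose copper lug connector, 85 mm long (its x), 30 mm wide, 18 mm high, on the shelf well beyond the jig's -y edge; origin under its middle.
- lug_2: Bystander: loose copper lug connector, 85 mm long (its x), 30 mm wide, 18 mm high, on the shelf well beyond the jig's -y edge; origin under its middle.
- lug_3: Bystander: loose copper lug connector, 85 mm long (its x), 30 mm wide, 18 mm high, on the shelf well beyond the jig's +y edge; origin under its middle.
- driver: Bystander: loose screwdriver, 200 mm long (its x), lying on the shelf to the robot's left; origin under its middle.
There are look-alikes about, which are no part of the job. Of the things like the fuse_block, leave any that is green or pink; of the rest the larger one is meant.

How it is judged:
At the end, for the whole second after the job is handed in: The fuse block lies flat on the jig plate (within 3 mm in height) and at rest, its long side within 2.5 mm of both dowels and its end within 2.5 mm of the end stop (x of block_side_a in the frame of jig between 0.0775 and 0.083 m and x of block_side_b in the frame of jig between 0.0775 and 0.083 m and y of block_end in the frame of jig between 0.0975 and 0.103 m and z of fuse_block in the frame of jig between 0.009 and 0.015 m and linear speed of fuse_block below 0.01 m/s and angular speed of fuse_block below 0.05 rad/s); the robot touches nothing.
It fails at once if the fuse block is lifted more than 15 mm off the plate or tipped more than 0.2 rad (z of fuse_block in the frame of jig above 0.027 m or angle between fuse_block's own z axis and vertical above 0.2 rad).
It fails at once if the torch, a lug, the spacer or the screwdriver is moved more than 20 mm (distance of any of spacer, torch, lug_1, lug_2, lug_3, driver from where it was at the start of the episode above 0.02 m).
It also fails if it takes over 64 s, if anything falls off the work surface, if the arm or the gripper's body presses on something with over 40 N, if the wrist force passes 120 N, or if a joint passes its speed limit or range.

### The arm

A 6-joint arm with a two-finger parallel gripper is mounted at the origin on the work surface. World frame = base frame: x ahead of the robot, y to its left, z up, the work surface at z = 0. Lengths are in m, angles in rad, forces in N, time in s.
With the tool pointing down it reaches from about 0.35 to 0.85 m from the base axis. Payload 8.1 kg.
Tool frame: the origin (TCP) lies between the finger pads; the fingertips stand 11 mm ahead of it and the grasp point (between the pads) lies 8 mm behind it; z points along the fingers, y is the line along which they close (so a half turn about z gives the same grasp; the last joint's range is limited). The gripper opens to 85 mm and grips with 20 to 120 N. Pads are 22 mm wide; open, the fingers measure 114 mm over their backs; the gripper's body (76 mm by 85 mm) begins 54 mm behind the grasp point. The pads swing forward as they close: fully open they stand 13 mm farther back than shut.
Start: joints at [-1.293, 0.13, 1.488, -0, 1.523, -0.085], TCP at [0.213, -0.561, 0.242] pointing down, gripper open.
Joint ranges: [-2.96, 2.96], [-0.89, 2.26], [0.02, 2.5], [-1.34, 4.48], [0, 2.73], [-2.66, 2.66]. Speed limits (rad/s): [2.39, 2.39, 2.79, 3.14, 3.14, 3.14].

### API

Orientations are given as a unit quaternion [w, x, y, z].
In Python, from bench import bot gives the robot as it stands.
- The arm moves only by the shell command python3 -m inch 'ROWS'. ROWS is text: rows parted by semicolons, each of 7 numbers parted by spaces: the shift along the tool's x, y, z in m, then the turn, a rotation vector about the tool's x, y, z in rad, then the opening, from 0 (shut) to 1 (fully open). A call has exactly 8 rows; each row is the pose to reach, as a shift and turn from the pose commanded when the call began, along the tool's axes at that moment; what a row does not reach only later rows make up. A row lasts 1/12 s, in which the tool goes at most 41.7 mm and 7.16 degrees, less where a joint would pass 70% of its speed; a pose out of reach is approached as far as the arm can. A call with a gripper value outside its range is refused whole. The fingers move at their own pace and stop on an object; the grip force is fixed at half the most. Time passes only in rows, so rows that repeat a pose let the fingers close, or fill a call up. It gives the time, the measured TCP pose, the force, the opening and the grip force at its end, in the units of the state.
- bot.get_state(): the state, without advancing time (a new reading comes with each control period).
- bot.read_camera(name): name is "side" or "top"; returns a dict with "frame" (384x512x3 uint8, red, green, blue), "fovy" (degrees; the focal length in pixels is half the picture's height over the tangent of half this angle, whatever the lens; pixels are square), "cx", "cy" (the principal point, pixels), "R" (3x3) and "t" (3): a world point X has camera coordinates R X + t. Camera axes: x right, y down, z forward; pixel columns grow to the right and rows downward; lengths in m; the calibration is good to about 2 mm. A picture is of the moment at which its call begins. There is no depth.
- bot.sign_off(): hands the job in; it is judged then, once.
The state is a dict: "clock": time; "joint_positions": joint angles; "qvel": joint speeds; "joint_efforts": joint torques, N m; "eef_pos": TCP position; "tool_rot": TCP orientation; "force": force on the tool from outside, world axes, zero at the start; "torque": the same for the moment, N m; "grip_width": finger opening in m; "grip_force": force on a finger pad.
Only numpy, scipy, OpenCV 4.12 (cv2) and the standard library are available. Lean on these libraries where they do the work, as an engineer would, in place of code of your own. Each camera call takes 0.05 s, during which the arm holds its last target. There are 200 camera calls.

## Working session

There is one attempt and no reset: what is moved stays moved. The work goes in short steps, Python scripts to look and compute and a shell command to move; the robot and the scene stay as the last step left them, time stands still between calls to the robot, and variables do not carry over. Pictures are saved under pics/ and viewed, at most 10 in all, crops included, and the job is handed in when it is done.

```bash
mkdir -p pics; ls; python3 - <<'E'
from bench import bot
import cv2, pickle
for n in("top","side"):
    d=bot.read_camera(n); cv2.imwrite(f"pics/{n}0.png",d["frame"][:,:,::-1]); pickle.dump(d,open(f"{n}0.pkl","wb"))
    print(n,d["fovy"],d["cx"],d["cy"],d["R"],d["t"],[k for k in d])
print(bot.get_state())
E
```

```text
pics
top 51.51569541474484 258.6277161748393 194.84164479093678 [[-1.07226037e-03 -9.99993328e-01  3.49209109e-03]
 [-9.77347603e-01  3.08906366e-04 -2.11640183e-01]
 [ 2.11637693e-01 -3.63992024e-03 -9.77341413e-01]] [0.14759664 0.58221714 1.0119722 ] ['frame', 'fovy', 'cx', 'cy', 'R', 't']
side 44.838744317886054 252.73697882145757 188.61439233488198 [[-0.81478715 -0.57966602 -0.01045008]
 [-0.41538059  0.59624987 -0.68698258]
 [ 0.40445132 -0.55540382 -0.72659874]] [0.5407839  0.20907446 1.21996932] ['frame', 'fovy', 'cx', 'cy', 'R', 't']
{'clock': 0.1, 'joint_positions': array([-1.29346499e+00,  1.31112555e-01,  1.48919697e+00,  4.84062170e-06,
        1.52301730e+00, -8.54073801e-02]), 'qvel': array([-0.00231601, -0.00106453, -0.00306611,  0.00013883,  0.0009775 ,
       -0.00161282]), 'joint_efforts': array([ 1.42979279e-03, -5.70954537e+01, -5.01940084e+01, -2.57657875e-04,
        8.24269286e-03,  4.55265479e-05]), 'eef_pos': array([ 0.21278399, -0.56047239,  0.24131865]), 'tool_rot': array([-8.63329655e-04,  9.83597267e-01,  1.80376454e-01, -8.06734427e-05]), 'force': array([ 0.29188299, -0.09411012, -0.41996241]), 'torque': array([ 0.01808674, -0.02679119, -0.02314801]), 'grip_force': 0.0, 'grip_width': 0.08527202691210195}
```

View pics/top0.png

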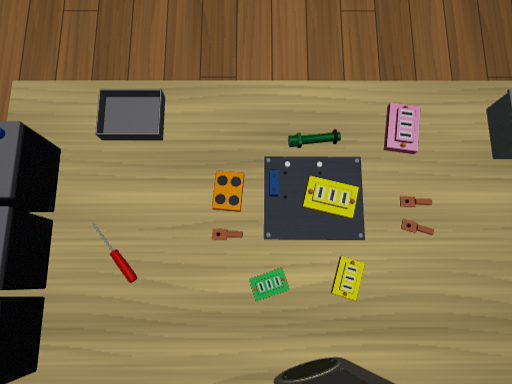

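View pics/side0.png

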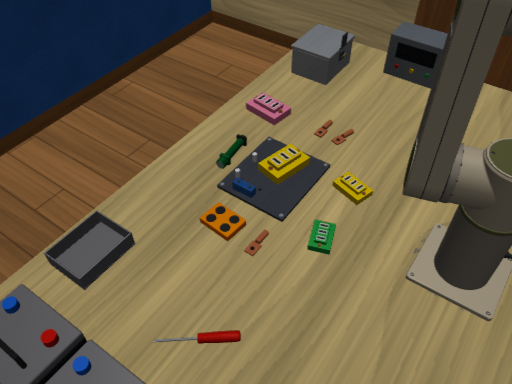

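Candidates: a large yellow block on the jig at top (330,197), a smaller yellow one off the jig at (349,278), green at (269,284) and pink at (403,127). Green and pink are excluded, and the larger of the two yellow ones is on the jig at (330,197), so I choose that one. I'll check it in a close crop.

```bash
cat > h.py <<'E'
import numpy as np, cv2
def ray(d,uv,z):
    f=d["frame"].shape[0]/2/np.tan(np.radians(d["fovy"]/2)); R=np.array(d["R"]);t=np.array(d["t"])
    uv=np.atleast_2d(np.array(uv,float))
    r=np.c_[(uv-[d["cx"],d["cy"]])/f,np.ones(len(uv))]@R
    C=-R.T@t
    return (C+r*((z-C[2])/r[:,2])[:,None])[:,:2]
def proj(d,P):
    f=d["frame"].shape[0]/2/np.tan(np.radians(d["fovy"]/2))
    c=np.atleast_2d(P)@np.array(d["R"]).T+np.array(d["t"])
    return c[:,:2]/c[:,2:]*f+[d["cx"],d["cy"]]
def big(m,box=None):
    m=m.astype(np.uint8)
    if box: k=np.zeros_like(m); k[box[1]:box[3],box[0]:box[2]]=1; m=m*k
    cs,_=cv2.findContours(m,cv2.RETR_EXTERNAL,cv2.CHAIN_APPROX_NONE)
    return max(cs,key=cv2.contourArea)
def hsv(d): return cv2.cvtColor(d["frame"],cv2.COLOR_RGB2HSV)
E
python3 - <<'E'
import pickle,cv2,numpy as np
from h import *
d=pickle.load(open("top0.pkl","rb")); s=pickle.load(open("side0.pkl","rb"))
a=cv2.resize(d["frame"][145:250,255:375],None,fx=5,fy=5,interpolation=cv2.INTER_CUBIC)
cv2.imwrite("pics/ctop.png",a[:,:,::-1])
H=hsv(d); 
y=(H[...,0]>22)&(H[...,0]<34)&(H[...,1]>190)&(H[...,2]>90)
c=big(y,(290,165,370,225)); r=cv2.minAreaRect(c); print(r, cv2.contourArea(c)); print(cv2.boxPoints(r)); print(cv2.approxPolyDP(c,3,True)[:,0])
blk=(H[...,2]<75)&(H[...,1]<120)|y|((H[...,0]>105)&(H[...,0]<125)&(H[...,1]>150))
c=big(blk,(255,145,375,250)); hull=cv2.convexHull(c); r=cv2.minAreaRect(hull); print("jig",r); b=cv2.boxPoints(r); print(b,ray(d,b,.012))
ap=cv2.approxPolyDP(hull,4,True)[:,0];print(ap,ray(d,ap,.012))
E
```

```text
((330.73974609375, 196.4726104736328), (51.321434020996094, 32.33152770996094), 13.13402271270752) 1556.5
[[302.07693 206.38463]
 [309.4236  174.89885]
 [359.40256 186.5606 ]
 [352.05588 218.04637]]
[[309 177]
 [303 206]
 [352 217]
 [357 186]]
jig ((314.0, 198.0), (82.0, 100.0), 90.0)
[[264. 157.]
 [364. 157.]
 [364. 239.]
 [264. 239.]] [[ 0.70495202  0.13137143]
 [ 0.70496327 -0.15765279]
 [ 0.46818375 -0.14411579]
 [ 0.46838062  0.13230111]]
[[360 158]
 [364 239]
 [264 238]
 [265 157]] [[ 0.70194536 -0.14591555]
 [ 0.46818375 -0.14411579]
 [ 0.47114138  0.13229026]
 [ 0.70495213  0.12848381]]
```

View pics/ctop.png

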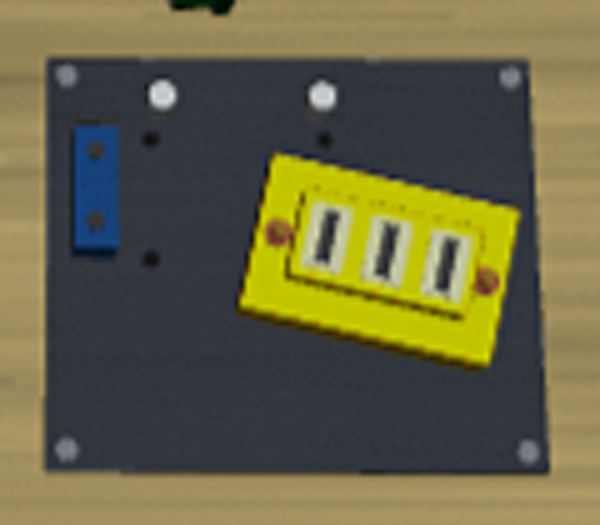

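The crop shows the larger yellow block on the dark plate, with corners at about (309,175), (359,186), (353,217) and (303,205). The dowel tops are at (287,164) and (319,164), and the blue stop's working edge is at column 278.

```bash
cat >> h.py <<'E'
def fit2(L,W): # rigid local->world
    L=np.array(L,float);W=np.array(W,float);l=L-L.mean(0);w=W-W.mean(0)
    a=np.arctan2((l[:,0]*w[:,1]-l[:,1]*w[:,0]).sum(),(l*w).sum())
    M=np.array([[np.cos(a),-np.sin(a)],[np.sin(a),np.cos(a)]]);T=W.mean(0)-M@L.mean(0)
    return a,T,np.linalg.norm(L@M.T+T-W,axis=1)
def inj(ja,jT,P):
    M=np.array([[np.cos(ja),-np.sin(ja)],[np.sin(ja),np.cos(ja)]]);return (np.atleast_2d(P)-jT)@M
def blocktop(d,box):
    """block pose from the edges of the yellow mask (base top z=.042), line fits"""
    H=hsv(d); y=(H[...,0]>22)&(H[...,0]<34)&(H[...,1]>190)&(H[...,2]>150)
    c=big(y,box)[:,0].astype(float)
    w=ray(d,c,.042); r=cv2.minAreaRect(w.astype(np.float32)); return r,cv2.boxPoints(r)
E
python3 - <<'E'
import pickle
from h import *
d=pickle.load(open("top0.pkl","rb"))
s=pickle.load(open("side0.pkl","rb"))
k=lambda p:np.array([255,145])+(np.array(p,float)+.5)/5-.5
J=ray(d,k([(46,59),(528,59),(549,471),(45,471)]),.012)
ja,jT,e=fit2([(.12,.14),(.12,-.14),(-.12,-.14),(-.12,.14)],J); print("jig",ja,jT,e)
D=ray(d,k([(162,95),(322,96)]),.042); print("dowels in jig",inj(ja,jT,D))
print("stop face",inj(ja,jT,ray(d,k([(118,127),(119,248)]),.042)))
B=ray(d,k([(274,154),(520,207),(491,363),(241,305)]),.042)
a,T,e=fit2([(.045,.07),(.045,-.07),(-.045,-.07),(-.045,.07)],B);print("blk",a,T,e,inj(ja,jT,T),a-ja)
r,b=blocktop(d,(290,165,370,225));print(r)
H=hsv(s);
# cross-check in side view
for P in [(*jT,0.012)]+[(*q,.042) for q in D]: print(proj(s,P))
M=lambda l:np.c_[np.array(l)@np.array([[np.cos(a),-np.sin(a)],[np.sin(a),np.cos(a)]]).T+T,[.042]*4]
print(proj(s,M([(.045,.07),(.045,-.07),(-.045,-.07),(-.045,.07)])))
y=(H[...,0]>22)&(H[...,0]<34)&(H[...,1]>190)&(H[...,2]>60)
c=big(y,(250,135,320,190));print(cv2.approxPolyDP(cv2.convexHull(c),2,True)[:,0])
E
```

```text
jig -0.00282753840307897 [ 0.58780152 -0.00666711] [0.00177824 0.00067647 0.00170832 0.00078274]
dowels in jig [[ 0.08809781  0.07452157]
 [ 0.08776621 -0.01507806]]
stop face [[0.06944983 0.09931798]
 [0.00037017 0.09936544]]
blk -0.2287528493337078 [ 0.58360496 -0.05157588] [0.00146998 0.00047367 0.00074568 0.00099605] [[-0.00406956 -0.04492046]] -0.22592531093062881
((0.5833715796470642, -0.05097704380750656), (0.13839152455329895, 0.08789369463920593), 76.28866577148438)
[[273.74925319 173.4595797 ]]
[[236.50047573 168.92243745]]
[[253.584154   152.80343986]]
[[256.75321437 161.84473789]
 [288.93969315 141.95371978]
 [309.06431734 155.92222835]
 [276.70613354 177.10613897]]
[[309 157]
 [307 164]
 [278 183]
 [259 169]
 [260 161]
 [289 144]]
```

```bash
cat >> h.py <<'E'
JA,JT=-0.0028,np.array([.5878,-.0067])
from scipy.spatial.transform import Rotation as Ro
def go(bot,xyz,yaw):
    """shift+turn in tool axes to reach world xyz, tool-y (closing line) at world angle yaw, tool down"""
    s=bot.get_state(); q=s["tool_rot"]; R=Ro.from_quat([q[1],q[2],q[3],q[0]])
    yv=np.array([np.cos(yaw),np.sin(yaw),0]); best=None
    for g in(1,-1):
        z=np.array([0,0,-1.]); T=Ro.from_matrix(np.c_[np.cross(g*yv,z),g*yv,z])
        r=(R.inv()*T).as_rotvec()
        if best is None or np.linalg.norm(r)<np.linalg.norm(best): best=r
    print("shift",(R.inv().apply(np.array(xyz)-s["eef_pos"])).round(4),"turn",best.round(4),"pos",s["eef_pos"].round(4),"F",s["force"].round(2),"w",round(s["grip_width"],4),"gf",s["grip_force"],"t",s["clock"], "q",s["joint_positions"].round(2))
E
python3 -c "
from h import *;from bench import bot
go(bot,(.5836,-.0514,.15),-.2288)"
```

```text
shift [ 0.5273 -0.3442  0.092 ] turn [-0.0015 -0.001  -0.9793] pos [ 0.2128 -0.5605  0.2413] F [ 0.29 -0.09 -0.42] w 0.0853 gf 0.0 t 0.1 q [-1.29  0.13  1.49  0.    1.52 -0.09]
```

```bash
python3 -m inch '0.033 -0.022 0.006 0 0 -0.06 1;0.066 -0.043 0.012 0 0 -0.12 1;0.099 -0.065 0.018 0 0 -0.18 1;0.132 -0.086 0.024 0 0 -0.24 1;0.165 -0.108 0.03 0 0 -0.3 1;0.198 -0.13 0.036 0 0 -0.36 1;0.231 -0.151 0.042 0 0 -0.42 1;0.264 -0.172 0.046 0 0 -0.49 1'
python3 -c "
from h import *;from bench import bot
go(bot,(.5836,-.0514,.15),-.2288)"
```

```text
clock: 0.77
eef_pos: [0.3991, -0.3044, 0.1953]
tool_rot: [-0.001, 0.91, 0.415, -0.0]
force: [0.9, -0.2, -0.1]
grip_width: 0.0855
grip_force: 0.0
shift [ 0.312  -0.0266  0.0454] turn [-1.100e-03 -3.000e-04 -4.866e-01] pos [ 0.3991 -0.3044  0.1953] F [ 0.91 -0.15 -0.08] w 0.0855 gf 0.0 t 0.7667 q [-0.75 -0.11  1.82  0.    1.44 -0.04]
```

```bash
python3 -m inch '0.04 -0.003 0.006 0 0 -0.06 1;0.08 -0.007 0.012 0 0 -0.12 1;0.12 -0.01 0.018 0 0 -0.18 1;0.16 -0.014 0.024 0 0 -0.24 1;0.2 -0.017 0.03 0 0 -0.3 1;0.24 -0.02 0.036 0 0 -0.36 1;0.28 -0.024 0.042 0 0 -0.42 1;0.312 -0.027 0.046 0 0 -0.487 1'
python3 -m inch '0 0 0 0 0 0 1;0 0 0 0 0 0 1;0 0 0 0 0 0 1;0 0 0 0 0 0 1;0 0 0 0 0 0 1;0 0 0 0 0 0 1;0 0 0 0 0 0 1;0 0 0 0 0 0 1'
python3 -c "
from h import *;from bench import bot
go(bot,(.5836,-.0514,.062),-.2288)"
```

```text
clock: 1.43
eef_pos: [0.5843, -0.0509, 0.1491]
tool_rot: [-0.001, 0.783, 0.622, -0.0]
force: [0.2, -0.6, 0.3]
grip_width: 0.0855
grip_force: 0.0
clock: 2.1
eef_pos: [0.5835, -0.0543, 0.1505]
tool_rot: [0.0, 0.784, 0.62, 0.0]
force: [-0.5, 0.6, 0.7]
grip_width: 0.0859
grip_force: 0.0
shift [ 0.0029 -0.0007  0.0885] turn [ 0.0004 -0.     -0.0033] pos [ 0.5835 -0.0543  0.1505] F [-0.46  0.63  0.71] w 0.0859 gf 0.0 t 2.1 q [-0.18  0.15  1.63 -0.    1.35  0.05]
```

```bash
python3 -m inch '0.003 0 0.015 0 0 -0.003 1;0.003 0 0.03 0 0 -0.003 1;0.003 0 0.045 0 0 -0.003 1;0.003 0 0.06 0 0 -0.003 1;0.003 0 0.074 0 0 -0.003 1;0.003 0 0.084 0 0 -0.003 1;0.003 0 0.0885 0 0 -0.003 1;0.003 0 0.0885 0 0 -0.003 1'
python3 - <<'E'
from h import *;from bench import bot
go(bot,(.5836,-.0514,.056),-.2288)
d=bot.read_camera("side"); cv2.imwrite("pics/s1.png",cv2.resize(d["frame"][100:230,190:350],None,fx=4.5,fy=4.5,interpolation=cv2.INTER_CUBIC)[:,:,::-1])
E
```

```text
clock: 2.77
eef_pos: [0.5834, -0.0508, 0.0606]
tool_rot: [-0.001, 0.783, 0.622, -0.001]
force: [-0.4, 0.9, -0.4]
grip_width: 0.0855
grip_force: 0.0
shift [-0.0006  0.0003  0.0046] turn [-0.0021  0.0001  0.0007] pos [ 0.5834 -0.0508  0.0606] F [-0.36  0.85 -0.43] w 0.0855 gf 0.0 t 2.7667 q [-0.17  0.25  1.7  -0.    1.2   0.05]
```

View pics/s1.png

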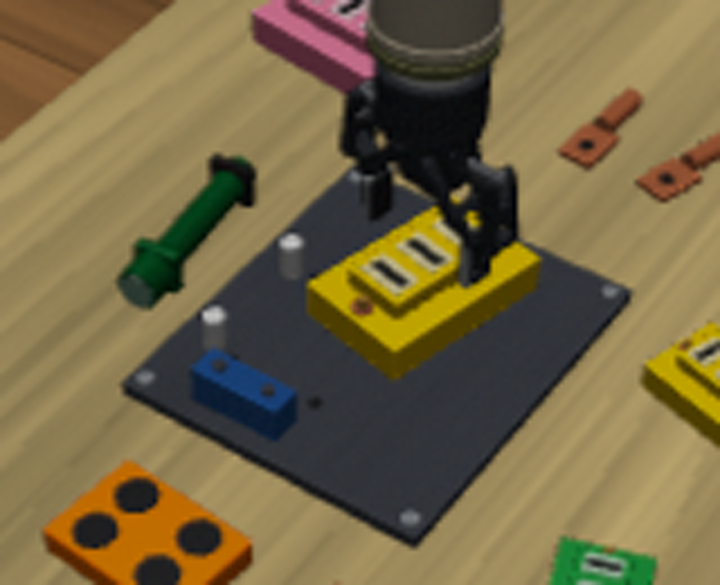

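The open fingers straddle the raised middle: the near fingertip is at about crop (470,275) and the far one at (378,200). Both are clear of the dowels, so I'll go down and close.

```bash
python3 -m inch '0 0 0.002 0 0 0 1;0 0 0.0045 0 0 0 1;0 0 0.0045 0 0 0 0.7;0 0 0.0045 0 0 0 0.6;0 0 0.0045 0 0 0 0.5;0 0 0.0045 0 0 0 0.4;0 0 0.0045 0 0 0 0.3;0 0 0.0045 0 0 0 0.3'
python3 -m inch '0 0 0 0 0 0 0.3;0 0 0 0 0 0 0.3;0 0 0 0 0 0 0.3;0 0 0 0 0 0 0.3;0 0 0 0 0 0 0.3;0 0 0 0 0 0 0.3;0 0 0 0 0 0 0.3;0 0 0 0 0 0 0.3'
python3 - <<'E'
from h import *;from bench import bot
d=bot.read_camera("top");r,b=blocktop(d,(280,150,370,225));print(r)
go(bot,(.60,-.03,.056),-.2288+.113)
E
```

```text
clock: 3.48
eef_pos: [0.5848, -0.0509, 0.058]
tool_rot: [0.0, 0.783, 0.622, 0.0]
force: [-0.8, 0.2, 5.6]
grip_width: 0.048
grip_force: 63.1
clock: 4.15
eef_pos: [0.5849, -0.0508, 0.058]
tool_rot: [0.0, 0.783, 0.622, 0.0]
force: [-0.8, 0.4, 5.8]
grip_width: 0.0482
grip_force: 63.2
((0.5950028300285339, -0.011212203651666641), (0.055620644241571426, 0.08804570138454437), 76.97028350830078)
shift [0.0237 0.0101 0.002 ] turn [ 0.001  -0.     -0.1121] pos [ 0.5848 -0.0508  0.058 ] F [-1.31  0.46  5.56] w 0.0482 gf 63.165836334228516 t 4.2 q [-0.17  0.26  1.7   0.    1.19  0.05]
```

```bash
python3 -c "
from h import *;from bench import bot
go(bot,(.619,.019,.058),-.003)"
```

```text
shift [0.0758 0.0175 0.0001] turn [ 0.001   0.     -0.2249] pos [ 0.5848 -0.0508  0.058 ] F [-1.31  0.46  5.56] w 0.0482 gf 63.165836334228516 t 4.2 q [-0.17  0.26  1.7   0.    1.19  0.05]
```

```bash
python3 -m inch '0.005 0.001 -0.001 0 0 -0.014 0.3;0.01 0.002 -0.001 0 0 -0.028 0.3;0.015 0.0035 -0.001 0 0 -0.042 0.3;0.02 0.0045 -0.001 0 0 -0.056 0.3;0.025 0.006 -0.001 0 0 -0.07 0.3;0.03 0.007 -0.001 0 0 -0.085 0.3;0.035 0.008 -0.001 0 0 -0.1 0.3;0.038 0.009 -0.001 0 0 -0.112 0.3'
python3 -c "
from h import *;from bench import bot
go(bot,(.619,.019,.058),-.003)"
```

```text
clock: 4.87
eef_pos: [0.6018, -0.0149, 0.0581]
tool_rot: [-0.0, 0.746, 0.666, 0.0]
force: [-1.2, -1.2, -0.9]
grip_width: 0.0483
grip_force: 62.5
shift [0.0357 0.0132 0.0001] turn [-0.0003 -0.0003 -0.1111] pos [ 0.6018 -0.0149  0.0581] F [-1.2  -1.18 -0.86] w 0.0483 gf 62.52192735671997 t 4.8667 q [-0.11  0.29  1.65  0.    1.2   0.  ]
```

```bash
python3 -m inch '0.005 0.002 0 0 0 -0.014 0.3;0.01 0.0035 0 0 0 -0.028 0.3;0.015 0.0055 0 0 0 -0.042 0.3;0.02 0.0075 0 0 0 -0.056 0.3;0.025 0.009 0 0 0 -0.07 0.3;0.03 0.011 0 0 0 -0.085 0.3;0.034 0.0125 0 0 0 -0.1 0.3;0.0357 0.0132 0 0 0 -0.111 0.3'
python3 -m inch '0 0 0 0 0 0 0.3;0 0 0 0 0 0 0.3;0 0 0 0 0 0 0.3;0 0 0 0 0 0 0.3;0 0 0 0 0 0 0.3;0 0 0 0 0 0 0.3;0 0 0 0 0 0 0.3;0 0 0 0 0 0 0.3'
python3 - <<'E'
from h import *;from bench import bot
go(bot,(.619,.019,.058),-.003)
d=bot.read_camera("top");s=bot.read_camera("side")
a=cv2.resize(d["frame"][145:250,255:375],None,fx=4,fy=4,interpolation=cv2.INTER_CUBIC)
b=cv2.resize(s["frame"][130:235,205:325],None,fx=4,fy=4,interpolation=cv2.INTER_CUBIC)[:,:320]
cv2.imwrite("pics/c2.png",np.hstack([a,b])[:,:,::-1])
E
```

```text
clock: 5.53
eef_pos: [0.6191, 0.019, 0.0582]
tool_rot: [-0.0, 0.708, 0.706, 0.0]
force: [-0.3, -1.1, -2.7]
grip_width: 0.0482
grip_force: 62.4
clock: 6.2
eef_pos: [0.6189, 0.018, 0.0583]
tool_rot: [-0.0, 0.709, 0.705, -0.0]
force: [-0.4, -0.6, -3.0]
grip_width: 0.0481
grip_force: 62.3
shift [0.001  0.0001 0.0003] turn [-0.0001 -0.     -0.0022] pos [0.6189 0.018  0.0583] F [-0.41 -0.57 -3.04] w 0.0481 gf 62.265905141830444 t 6.2 q [-0.05  0.34  1.6   0.    1.21 -0.05]
```

View pics/c2.png

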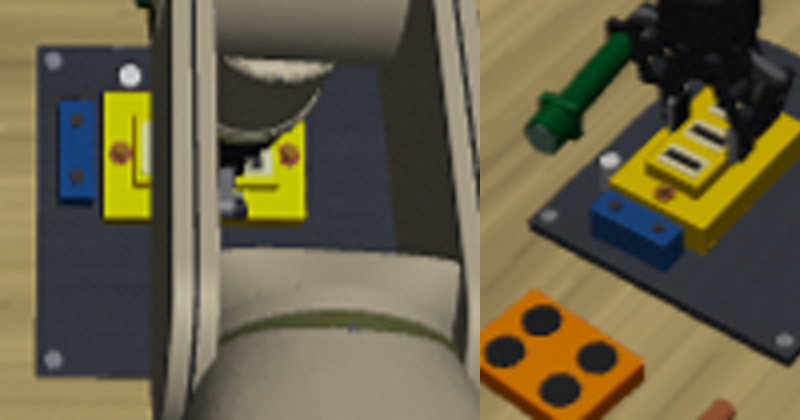

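The block is square to the jig. Its +y edge is about 9 crop pixels (roughly 5 mm) from the stop, and it is a few mm short of the dowels. I'll creep towards the dowels (tool +y), watching the force.

```bash
python3 -m inch '0 0.0005 0.0005 0 0 0 0.3;0 0.001 0.0005 0 0 0 0.3;0 0.0015 0.0005 0 0 0 0.3;0 0.002 0.0005 0 0 0 0.3;0 0.0025 0.0005 0 0 0 0.3;0 0.003 0.0005 0 0 0 0.3;0 0.003 0.0005 0 0 0 0.3;0 0.003 0.0005 0 0 0 0.3'
python3 -m inch '0 0.0004 0 0 0 0 0.3;0 0.0008 0 0 0 0 0.3;0 0.0012 0 0 0 0 0.3;0 0.0016 0 0 0 0 0.3;0 0.002 0 0 0 0 0.3;0 0.002 0 0 0 0 0.3;0 0.002 0 0 0 0 0.3;0 0.002 0 0 0 0 0.3'
```

```text
clock: 6.97
eef_pos: [0.6221, 0.0181, 0.0581]
tool_rot: [0.0, 0.709, 0.705, 0.0]
force: [-3.9, 0.9, 3.4]
grip_width: 0.0479
grip_force: 63.0
clock: 7.63
eef_pos: [0.6227, 0.0181, 0.0581]
tool_rot: [-0.001, 0.709, 0.705, -0.001]
force: [-11.7, -0.7, 9.6]
grip_width: 0.0479
grip_force: 63.8
```

Contact with the dowels: −12 N in x. Now creep to the stop (tool +x), easing off the push slightly.

```bash
python3 -m inch '0.0005 -0.0005 -0.0005 0 0 0 0.3;0.001 -0.0005 -0.0005 0 0 0 0.3;0.0015 -0.0005 -0.0005 0 0 0 0.3;0.002 -0.0005 -0.0005 0 0 0 0.3;0.0025 -0.0005 -0.0005 0 0 0 0.3;0.003 -0.0005 -0.0005 0 0 0 0.3;0.003 -0.0005 -0.0005 0 0 0 0.3;0.003 -0.0005 -0.0005 0 0 0 0.3'
python3 -m inch '0.0004 0 0 0 0 0 0.3;0.0008 0 0 0 0 0 0.3;0.0012 0 0 0 0 0 0.3;0.0016 0 0 0 0 0 0.3;0.002 0 0 0 0 0 0.3;0.002 0 0 0 0 0 0.3;0.002 0 0 0 0 0 0.3;0.002 0 0 0 0 0 0.3'
```

```text
clock: 8.3
eef_pos: [0.6226, 0.0189, 0.0581]
tool_rot: [0.0, 0.709, 0.705, -0.002]
force: [-8.3, -8.9, 5.1]
grip_width: 0.0478
grip_force: 63.2
clock: 8.97
eef_pos: [0.6226, 0.0208, 0.0581]
tool_rot: [0.0, 0.709, 0.705, -0.002]
force: [-8.1, -9.7, 5.2]
grip_width: 0.0484
grip_force: 63.2
```

```bash
python3 -m inch '0.0004 -0.0002 0 0 0 0 0.3;0.0008 -0.0002 0 0 0 0 0.3;0.0012 -0.0002 0 0 0 0 0.3;0.0016 -0.0002 0 0 0 0 0.3;0.002 -0.0002 0 0 0 0 0.3;0.002 -0.0002 0 0 0 0 0.3;0.002 -0.0002 0 0 0 0 0.3;0.002 -0.0002 0 0 0 0 0.3'
python3 -m inch '0.0003 0 0 0 0 0 0.3;0.0006 0 0 0 0 0 0.3;0.0009 0 0 0 0 0 0.3;0.0012 0 0 0 0 0 0.3;0.0015 0 0 0 0 0 0.3;0.0015 0 0 0 0 0 0.3;0.0015 0 0 0 0 0 0.3;0.0015 0 0 0 0 0 0.3'
```

```text
clock: 9.63
eef_pos: [0.6226, 0.0231, 0.0581]
tool_rot: [0.0, 0.709, 0.705, -0.002]
force: [-7.5, -9.7, 4.0]
grip_width: 0.0481
grip_force: 63.1
clock: 10.3
eef_pos: [0.6226, 0.0238, 0.0581]
tool_rot: [0.001, 0.709, 0.705, -0.002]
force: [-7.5, -12.6, 4.4]
grip_width: 0.0481
grip_force: 63.1
```

```bash
python3 -m inch '0.0003 0 0 0 0 0 0.3;0.0006 0 0 0 0 0 0.3;0.0009 0 0 0 0 0 0.3;0.0012 0 0 0 0 0 0.3;0.0015 0 0 0 0 0 0.3;0.0015 0 0 0 0 0 0.3;0.0015 0 0 0 0 0 0.3;0.0015 0 0 0 0 0 0.3'
python3 - <<'E'
from h import *;from bench import bot
go(bot,(.6227,.0234,.058),-.003)
print(bot.get_state()["torque"])
d=bot.read_camera("top");s=bot.read_camera("side")
a=cv2.resize(d["frame"][145:225,260:340],None,fx=5,fy=5,interpolation=cv2.INTER_CUBIC)
b=cv2.resize(s["frame"][140:220,220:300],None,fx=5,fy=5,interpolation=cv2.INTER_CUBIC)
cv2.imwrite("pics/c3.png",np.hstack([a,b])[:,:,::-1])
E
```

```text
clock: 10.97
eef_pos: [0.6227, 0.0239, 0.0582]
tool_rot: [0.001, 0.709, 0.705, -0.003]
force: [-8.1, -18.0, 5.3]
grip_width: 0.0481
grip_force: 63.1
shift [-0.0005  0.      0.0002] turn [-0.0017  0.0058 -0.0032] pos [0.6227 0.0239 0.0582] F [ -8.06 -17.98   5.25] w 0.0481 gf 63.10711741447449 t 10.9667 q [-0.04  0.35  1.58 -0.01  1.21 -0.03]
[-2.89391795  1.27214544  0.14913697]
```

View pics/c3.png

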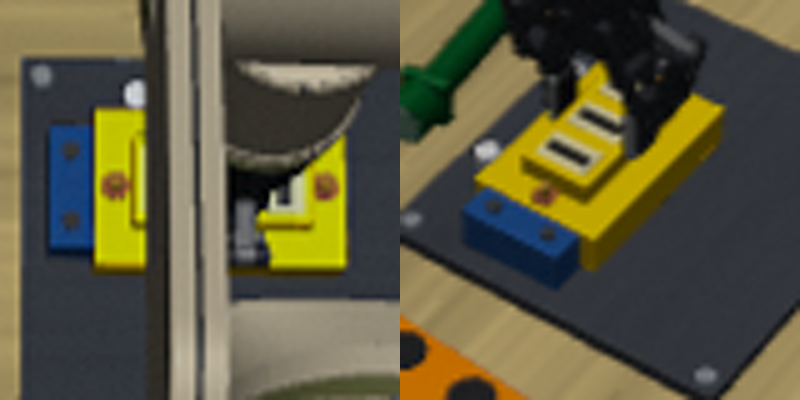

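The block's end now meets the stop with no gap at crop column 94, and the force is −18 N in y. One last push on the dowels with a little yaw correction, then ease off and open.

```bash
python3 -m inch '0 0.0005 0 0 0 0 0.3;0 0.001 0 0 0 0 0.3;0 0.0013 0 0 0 0 0.3;0 0.0013 0 0 0 0 0.3;0 0.0013 0 0 0 -0.003 0.3;-0.0005 0.0013 0 0 0 -0.003 0.3;-0.001 0.001 0 0 0 -0.003 0.3;-0.0015 0.0005 -0.0005 0 0 -0.003 0.3'
python3 -m inch '0 0 0 0 0 0 0.4;0 0 0 0 0 0 0.5;0 0 0 0 0 0 0.6;0 0 0 0 0 0 0.7;0 0 0 0 0 0 0.8;0 0 0 0 0 0 1;0 0 0 0 0 0 1;0 0 0 0 0 0 1'
```

```text
clock: 11.73
eef_pos: [0.6228, 0.0238, 0.0583]
tool_rot: [0.0, 0.708, 0.706, -0.002]
force: [-4.2, -9.7, -1.4]
grip_width: 0.048
grip_force: 62.5
clock: 12.4
eef_pos: [0.6241, 0.0269, 0.059]
tool_rot: [0.0, 0.708, 0.707, 0.0]
force: [0.8, 0.1, 0.8]
grip_width: 0.0852
grip_force: 0.0
```

```bash
python3 -m inch '0 0 -0.01 0 0 0 1;0 0 -0.025 0 0 0 1;0 0 -0.045 0 0 0 1;0 0 -0.065 0 0 0 1;0 0 -0.085 0 0 0 1;0 0 -0.105 0 0 0 1;0 0 -0.12 0 0 0 1;0 0 -0.12 0 0 0 1'
python3 -m inch '-0.04 -0.01 0 0 0 0 1;-0.08 -0.02 0 0 0 0 1;-0.12 -0.03 0 0 0 0 1;-0.16 -0.05 0 0 0 0 1;-0.2 -0.07 0 0 0 0 1;-0.24 -0.09 0 0 0 0 1;-0.27 -0.11 0 0 0 0 1;-0.3 -0.12 0 0 0 0 1'
python3 -m inch '-0.03 -0.02 0 0 0 0 1;-0.06 -0.04 0 0 0 0 1;-0.08 -0.06 0 0 0 0 1;-0.08 -0.06 0 0 0 0 1;-0.08 -0.06 0 0 0 0 1;-0.08 -0.06 0 0 0 0 1;-0.08 -0.06 0 0 0 0 1;-0.08 -0.06 0 0 0 0 1'
python3 - <<'E'
from h import *;from bench import bot
d=bot.read_camera("top");s=bot.read_camera("side")
r,b=blocktop(d,(262,150,370,225));print(r,inj(JA,JT,b))
a=cv2.resize(d["frame"][145:250,255:375],None,fx=5,fy=5,interpolation=cv2.INTER_CUBIC)
cv2.imwrite("pics/c4.png",a[:,:,::-1])
b=cv2.resize(s["frame"][130:235,205:325],None,fx=5,fy=5,interpolation=cv2.INTER_CUBIC)
cv2.imwrite("pics/c5.png",b[:,:,::-1])
E
```

```text
clock: 13.07
eef_pos: [0.6263, 0.0266, 0.1844]
tool_rot: [0.003, 0.708, 0.706, 0.003]
force: [-0.1, 0.1, 0.4]
grip_width: 0.0853
grip_force: 0.0
clock: 13.73
eef_pos: [0.5008, -0.2748, 0.1782]
tool_rot: [-0.001, 0.708, 0.706, -0.0]
force: [0.1, -0.4, -0.7]
grip_width: 0.0854
grip_force: 0.0
clock: 14.4
eef_pos: [0.4438, -0.3519, 0.1786]
tool_rot: [-0.0, 0.707, 0.707, 0.0]
force: [-0.2, -0.1, 0.2]
grip_width: 0.0852
grip_force: 0.0
((0.6233961582183838, 0.02236209809780121), (0.13752517104148865, 0.08568507432937622), 89.98075103759766) [[-0.00715833 -0.03970628]
 [ 0.07852643 -0.03949516]
 [ 0.07818762  0.09802959]
 [-0.00749714  0.09781846]]
```

View pics/c4.png

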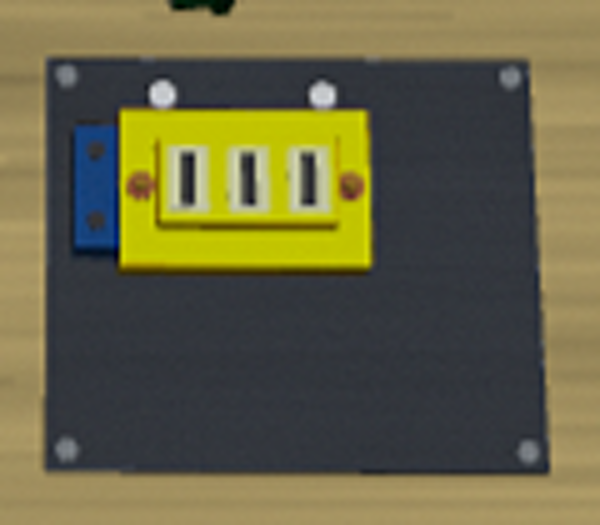

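View pics/c5.png

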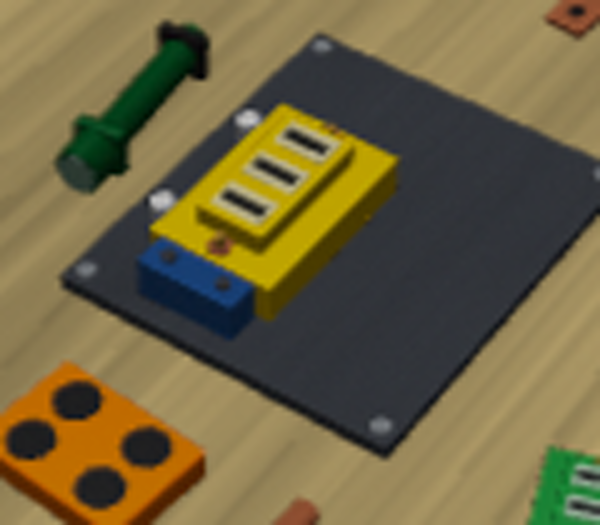

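Both views show the block flat, its long side touching both dowels at crop (162,108) and (322,108) and its end on the stop at column 119. Allowing for the half-pixel mask shrink, its side is at jig x ≈ 80 mm and its end at y ≈ 99–100 mm. The arm is clear, so I'll hand in.

```bash
python3 -c "
from bench import bot
print(bot.sign_off())"
```

```text
the job is handed in; nothing more can be done
None
```

The yellow fuse block is located, flat on the plate against both dowels and the end stop by camera and force readings. The gripper is open and clear, nothing else was moved, and the job was handed in at about 14.5 s; the verdict wasn't shown.

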